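# Press a jar lid home and ease the sprung lever back up

## Task

Of the two lever presses on the table, use the one that has a jar standing in it: push its handle down until the jar's lid is pressed fully home. Then let the spring-loaded handle come back up to its top rest slowly, under control, never letting it snap back, and leave the jar standing in the press with its lid on.

Things in the scene. Friction and masses are not known exactly. Their poses are not given: they have to be found in the camera images.
- press_arm (a joint): Hinge of the lever of the press holding the jar, rad. 0 = up on its rest stop, 0.40 above level; grows as the handle goes down; 0.40 = level, lid just home; hard stop 0.42. A spring lifts it: 3 N at the handle near the top, 7 N near the bottom, 4 N more while pushing the lid. Let go, it snaps up at several rad/s; take a second or more to rise, 1 rad/s is too fast (last 0.12 rad not judged).
- press_grip (a point): Centre of that press's wooden handle (100 mm long along the lever, 24 wide, 26 thick), 224 mm above the table at rest, 130 with the lever level. Hinge axis: 240 mm away; at rest 221 mm along the point's x (level, from handle to hinge, away from the robot) and 93 mm lower. y: along the hinge axis, across the handle. The point's axes pitch with the lever. A like but empty press stands to one side.
- jar: White stoneware jar, 60 mm across, 78 mm tall without its lid, in the low nest ring of the press, under the lever's pad and 90 mm in front of the hinge; origin at the centre of its underside (15 mm above the table), z up. Its brass push-on lid is 58 mm across and 16 mm deep, its top 92 mm above the origin when proud, 84 mm when home.
- jar_lid (a joint): How far the lid has been pushed onto the jar: 0 m as it stands proud at the start, 0.008 m fully home. It moves stiffly (about 10 N on the lid) and stays where it is left.
Not all that is in view belongs to the job. Leave any pink look-alike of the jar alone.

How it is judged (in metres and radians):
On the way:
1. the lever is pressed down and the lid is home on the jar (value of joint press_arm above 0.35 rad and value of joint jar_lid above 0.005 m), for 0.1 s.
At the end, for the whole second after the job is handed in: The lever is back up within 0.05 rad of its rest, the lid is at least 5 mm of its 8 mm pushed on, and the jar stands at rest in the press, upright within 10 degrees and within 15 mm of where it stood (value of joint press_arm below 0.05 rad and value of joint jar_lid above 0.005 m and angle between jar's own z axis and vertical below 0.17 rad and distance of jar from where it was at the start of the episode below 0.015 m and linear speed of jar below 0.02 m/s); the robot touches nothing.
It fails at once if the lever snaps back: it rises faster than 1 rad/s (0.24 m/s at the handle) while still more than 0.12 rad below its rest (value of joint press_arm above 0.12 rad and velocity of joint press_arm below -1 rad/s).
It also fails if it takes over 43 s, if anything falls off the work surface, if the arm or the gripper's body presses on something with over 40 N, if the wrist force passes 120 N, or if a joint passes its speed limit or range.

## Robot

A 6-joint arm with a two-finger parallel gripper is mounted at the origin on the work surface. World frame = base frame: x ahead of the robot, y to its left, z up, the work surface at z = 0. Lengths are in m, angles in degrees, forces in N, time in s.
With the tool pointing down it reaches from about 0.275 to 0.825 m from the base axis. Payload 4.9 kg.
Tool frame: the origin (TCP) lies on the mounting face of the last link; the fingertips stand robot.nose_length ahead of it and the grasp point (between the pads) lies 155 mm ahead of it (robot.nose_length is the distance from the TCP to the fingertips, in m); z points along the fingers, y is the line along which they close (so a half turn about z gives the same grasp; the last joint's range is limited). The gripper opens to 85 mm and grips with 20 to 120 N. Pads are 22 mm wide; open, the fingers measure 114 mm over their backs; the gripper's body (76 mm by 85 mm) begins 54 mm behind the grasp point. The pads swing forward as they close: fully open they stand 13 mm farther back than shut.
Start: joints at [55.68, 18.69, -11.035, 60.275, 0, 82.311], TCP at [0.247, 0.492, 0.405] pointing down, gripper open.
Joint ranges: [-152.03, 152.03], [-55.5, 102.48], [-74.3, 77.21], [-110.64, 120.58], [-84.22, 78.4], [-180, 180]. Speed limits (degrees/s): [147.25, 147.25, 180, 180, 180, 180].

## Interface

Orientations are given as [roll, pitch, yaw] about the fixed x, y, z axes, in that order (R = Rz(yaw) Ry(pitch) Rx(roll)).
In Python, from rig import robot gives the robot as it stands.
- The arm moves only by the shell command python3 -m pendant 'ROWS'. ROWS is JSON, a list that holds one entry, the list of rows, each a list of 7 numbers: the shift along the tool's x, y, z each as a share of 0.05 m, from -1 to 1, then the turn, a rotation vector about the tool's x, y, z each as a share of 45 degrees, from -1 to 1, then the opening, from -1 (shut) to 1 (fully open). In form: [[[tx, ty, tz, ax, ay, az, grip], ...]]. A call has exactly 10 rows; each row shifts and turns the commanded pose from where the row before left it, along the tool's axes as they then stand; what a row does not reach is not made up. A row lasts 1/8 s, in which the tool goes at most 62.5 mm and 10.7 degrees, less where a joint would pass 70% of its speed; a pose out of reach is approached as far as the arm can. A call with a number of a shift or a turn outside -1 to 1 is refused whole. A call with a gripper value outside its range is refused whole. The fingers move at their own pace and stop on an object; the grip force is fixed at half the most. Time passes only in rows, so rows that do not move let the fingers close, or fill a call up. It gives the time, the measured TCP pose, the force, the opening and the grip force at its end, in the units of the state.
- robot.get_state(): the state, without advancing time (a new reading comes with each control period).
- robot.grab_frame(name): name is "scene" or "top" or "wrist"; returns (picture, depth): 400x640x3 uint8, blue, green, red; 400x640 float32, m along the optical axis (not along the pixel's ray), 0 where there is no reading.
- robot.camera_params(name): a dict with "fovy" (degrees; the focal length in pixels is half the picture's height over the tangent of half this angle, whatever the lens; pixels are square), "cx", "cy" (the principal point, pixels), "origin" and "rotation" of the camera in the world. Camera axes: x right, y up, looking along -z (the intrinsics and any distortion apply to the point x, -y, -z); pixel columns grow to the right and rows downward; lengths in m; the calibration is good to about 2 mm. A picture is of the moment at which its call begins: read the wrist's pose just before it. camera_params takes no time and is no camera call; for the wrist camera it gives the pose at the moment of the call.
- robot.hand_in(): hands the job in; it is judged then, once.
The state is a dict: "time": time; "q": joint angles; "joint_vel": joint speeds; "joint_torque": joint torques, N m; "position": TCP position; "tool_rot": TCP orientation; "ft_force": force on the tool from outside, world axes, zero at the start; "wrist_torque": the same for the moment, N m; "width": finger opening in m; "finger_force": force on a finger pad.
Only numpy, scipy, OpenCV 4.12 (cv2) and the standard library are available. Lean on these libraries where they do the work, as an engineer would, in place of code of your own. Each camera call takes 0.05 s, during which the arm holds its last target. There are 200 camera calls.

## Working session

There is one attempt and no reset: what is moved stays moved. The work goes in short steps, Python scripts to look and compute and a shell command to move; the robot and the scene stay as the last step left them, time stands still between calls to the robot, and variables do not carry over. Pictures are saved under pics/ and viewed, at most 10 in all, crops included, and the job is handed in when it is done.

```bash
mkdir -p pics; ls; python3 - <<'E'
from rig import robot
import cv2,numpy as np
s=robot.get_state();print(s,robot.nose_length)
for n in("scene","top"):
    p=robot.camera_params(n);print(n,p)
    im,d=robot.grab_frame(n);cv2.imwrite(f"pics/{n}0.png",im);np.savez(f"pics/{n}0.npz",im=im,d=d,**{k:np.array(v) for k,v in p.items() if not isinstance(v,str)})
    print((d>0).mean())
E
```

```text
pics
{'time': 0.0, 'q': array([ 5.56794532e+01,  1.87335191e+01, -1.10920492e+01,  6.02749021e+01,
       -3.50581008e-04,  8.23109362e+01]), 'joint_vel': array([-0.01887663, -0.01236984, -0.05344215, -0.00997504, -0.05180387,
        0.03971627]), 'joint_torque': array([-9.56462668e-05, -4.43399549e+01,  2.62442565e+01,  1.55052880e-02,
        1.11888048e-05, -3.05206612e-06]), 'position': array([0.24636593, 0.49141706, 0.40388855]), 'tool_rot': array([-1.79900386e+02, -1.30952067e-02,  1.53368506e+02]), 'ft_force': array([0.47703948, 0.50856081, 0.23654272]), 'wrist_torque': array([-0.03316329, -0.02720923,  0.00740733]), 'finger_force': 0.0, 'width': 0.08547418252169003} 0.1734
scene {'fovy': 50.9669446066707, 'cx': 319.4482832981638, 'cy': 196.98655916991746, 'origin': array([ 1.33247856, -0.22449202,  0.71548052]), 'rotation': array([54.24055535, -0.53038749, 72.38707108])}
0.99591796875
top {'fovy': 56.15856933463896, 'cx': 319.9317755227963, 'cy': 201.31739475232916, 'origin': array([0.52893156, 0.01621417, 0.941421  ]), 'rotation': array([  4.55364683,  -2.23296336, -91.62080929])}
0.99589453125
```

View pics/scene0.png

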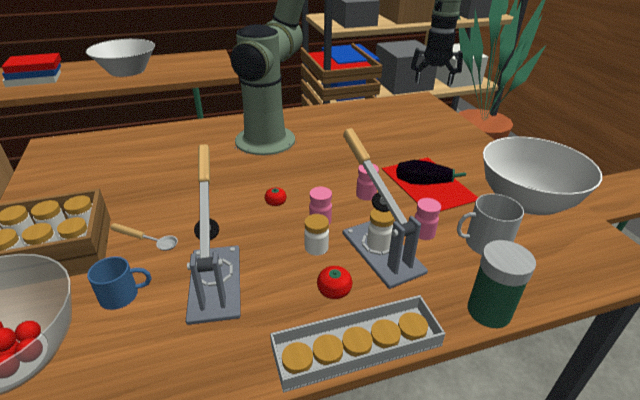

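View pics/top0.png

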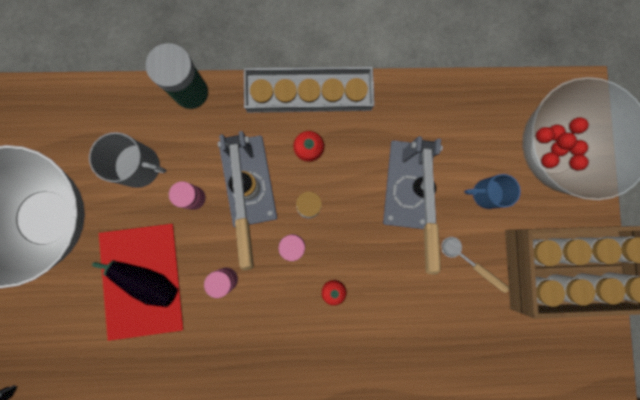

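The scene shows the jar in the right-hand press (scene px 380,230). Its wooden handle is at (357,145) there and at (244,243) in the top view; the empty press is at (430,248) in the top view.

```bash
cat > h.py <<'E'
import numpy as np,cv2
from scipy.spatial.transform import Rotation as R
def world(p,u,v,d):
    f=200/np.tan(np.radians(float(p["fovy"]))/2)
    c=np.stack([(u-p["cx"])*d/f,-(v-p["cy"])*d/f,-d],-1)
    return c@R.from_euler("xyz",p["rotation"],degrees=True).as_matrix().T+p["origin"]
E
python3 - <<'E'
from h import *
for n,(x0,x1,y0,y1) in {"top":(225,262,130,275),"scene":(335,425,122,270)}.items():
    z=np.load(f"pics/{n}0.npz");v,u=np.mgrid[y0:y1,x0:x1]
    W=world(z,u,v,z["d"][y0:y1,x0:x1]);hsv=cv2.cvtColor(z["im"],cv2.COLOR_BGR2HSV)[y0:y1,x0:x1]
    if n=="top": print(hsv[113,19],hsv[113,36],W[113,19],W[113,36],W[30,12])
    m=(W[...,2]>.15)&(hsv[...,1]>60)&(hsv[...,2]>100)
    P=W[m];print(n,len(P),P.mean(0),P.min(0),P.max(0))
    C=P.mean(0);U,S,V=np.linalg.svd(P-C);print(V[0],S, np.percentile((P-C)@V[0],[1,50,99]), np.percentile((P-C)@V[1],[2,98]))
    L=W[(W[...,2]>.11)];print("lever",len(L)); C=L.mean(0);print(C,np.linalg.svd(L-C,full_matrices=False)[2][0])
E
```

```text
[ 18 108 177] [ 13 138 124] [0.51031223 0.1301178  0.23812266] [0.50283262 0.12651476 0.00221191] [0.68186566 0.15559609 0.1576712 ]
top 635 [0.5089266  0.13125271 0.24536492] [0.46074394 0.01621417 0.21218553] [0.55756083 0.1502658  0.941421  ]
[-0.01894804 -0.16817564  0.98557492] [2.02872773 0.68044124 0.16078158] [-0.03108465 -0.00792554  0.70498304] [-0.04548646  0.04527809]
lever 1973
[0.60203695 0.14411816 0.19725098] [-0.66059156 -0.16448879  0.73250409]
scene 420 [0.59678065 0.10072391 0.27479065] [ 0.46467589 -0.22449202  0.15087994] [1.33247856 0.17396819 0.71548052]
[-0.80649027  0.35177823 -0.47521104] [6.02554189 0.7353413  0.14351128] [-0.91715778  0.09285695  0.1260448 ] [-0.11455564  0.04798459]
lever 1879
[0.65358518 0.13947283 0.18930181] [-0.81891458  0.33995452 -0.46239575]
```

```bash
python3 - <<'E'
from h import *
for n,(x0,x1,y0,y1) in {"top":(225,262,130,275),"scene":(335,425,122,270)}.items():
    z=np.load(f"pics/{n}0.npz");v,u=np.mgrid[y0:y1,x0:x1]
    W=world(z,u,v,z["d"][y0:y1,x0:x1]);hsv=cv2.cvtColor(z["im"],cv2.COLOR_BGR2HSV)[y0:y1,x0:x1]
    ok=(W[...,2]<.3)&(W[...,2]>.14)
    for nm,m in(("handle",ok&(hsv[...,1]>60)&(hsv[...,2]>100)&(W[...,0]<.58)),("lever",ok)):
        P=W[m];C=P.mean(0);V=np.linalg.svd(P-C,full_matrices=False)[2]
        print(n,nm,len(P),C.round(4),V[0].round(3),np.percentile((P-C)@V[0],[2,98]),np.percentile((P-C)@V[1],[2,98]),"yaw",np.degrees(np.arctan2(V[0,1]/V[0,0],1)))
E
```

```text
top handle 627 [0.5087 0.1327 0.2365] [-0.922 -0.147  0.357] [-0.04984604  0.04453583] [-0.01147404  0.01029556] yaw 9.074924786197824
top lever 1803 [0.5944 0.1447 0.1935] [-0.901 -0.134  0.412] [-0.14969279  0.13943462] [-0.02988944  0.01304095] yaw 8.480082005126778
scene handle 362 [0.5155 0.1326 0.2328] [ 0.903  0.164 -0.397] [-0.04994316  0.04574696] [-0.01234228  0.0142301 ] yaw 10.302079735272871
scene lever 1500 [0.615  0.1478 0.1838] [ 0.907  0.156 -0.392] [-0.15540303  0.13086049] [-0.02318763  0.0309649 ] yaw 9.754509029189169
```

```bash
python3 -m pendant '[[[0,0,-0.35,0,0,-0.2,-1],[0,0,-0.35,0,0,-0.2,-1],[0,0,-0.35,0,0,-0.2,-1],[0,0,-0.35,0,0,-0.2,-1],[-0.5,-1,0,0,0,0,-1],[-0.5,-1,0,0,0,0,-1],[-0.5,-1,0,0,0,0,-1],[-0.5,-1,0,0,0,0,-1],[-0.5,-1,0,0,0,0,-1],[0,0,0,0,0,0,-1]]]'
```

```text
time: 1.35
position: [0.4123, 0.2627, 0.4743]
tool_rot: [-180.0, -0.0, -171.0]
ft_force: [-0.7, 0.3, 0.0]
width: -0.0002
finger_force: 0.0
```

```bash
python3 -m pendant '[[[-0.36,-0.71,0,0,0,0,-1],[-0.36,-0.71,0,0,0,0,-1],[-0.36,-0.71,0,0,0,0,-1],[-0.36,-0.71,0,0,0,0,-1],[0,0,0.4,0,0,0,-1],[0,0,0.1,0,0,0,-1],[0,0,0,0,0,0,-1],[0,0,0,0,0,0,-1],[0,0,0,0,0,0,-1],[0,0,0,0,0,0,-1]]]'; python3 - <<'E'
from rig import robot
import cv2,numpy as np
a=robot.grab_frame("scene")[0];b=robot.grab_frame("wrist")[0]
cv2.imwrite("pics/m1.png",np.hstack([cv2.resize(a[60:300,260:500],(400,400)),cv2.resize(b,(400,250))[np.r_[0:250,[249]*150]]]))
E
```

```text
time: 2.6
position: [0.5047, 0.1372, 0.4501]
tool_rot: [180.0, 0.0, -170.6]
ft_force: [-1.1, -0.4, -0.7]
width: 0.0003
finger_force: 0.0
```

View pics/m1.png

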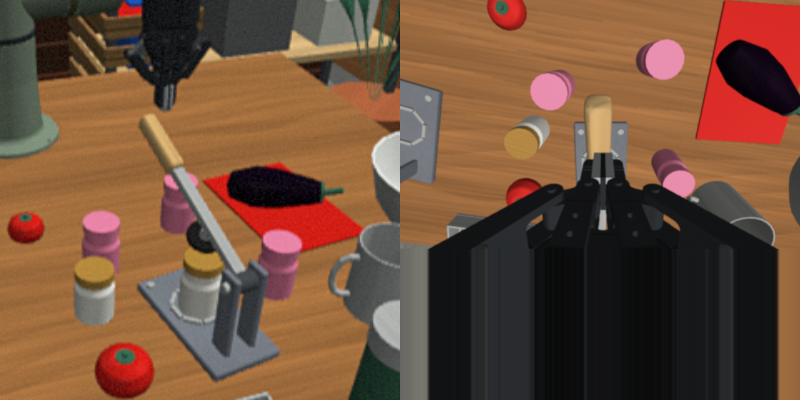

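The left (scene) crop shows the shut fingers just above the handle. The right (wrist) crop shows them in line with the handle, so a 5 mm sideways trim is enough before going down to touch.

```bash
python3 -m pendant '[[[-0.08,-0.1,0.1,0,0,0,-1],[0,0,0.15,0,0,0,-1],[0,0,0.15,0,0,0,-1],[0,0,0.15,0,0,0,-1],[0,0,0.15,0,0,0,-1],[0,0,0.1,0,0,0,-1],[0,0,0.1,0,0,0,-1],[0,0,0,0,0,0,-1],[0,0,0,0,0,0,-1],[0,0,0,0,0,0,-1]]]'
```

```text
time: 3.95
position: [0.5096, 0.1327, 0.405]
tool_rot: [180.0, 0.0, -170.6]
ft_force: [-1.0, 0.4, 3.8]
width: 0.0
finger_force: 1.5
```

```bash
python3 -m pendant '[[[0.04,0,0.1,0,0,0,-1],[0.04,0,0.1,0,0,0,-1],[0.04,0,0.1,0,0,0,-1],[0.04,0,0.1,0,0,0,-1],[0.04,0,0.1,0,0,0,-1],[0.03,0,0.1,0,0,0,-1],[0.03,0,0.1,0,0,0,-1],[0.03,0,0.1,0,0,0,-1],[0.03,0,0.1,0,0,0,-1],[0,0,0,0,0,0,-1]]]'
```

```text
time: 5.2
position: [0.4935, 0.13, 0.3593]
tool_rot: [-180.0, -0.0, -170.6]
ft_force: [3.7, 1.1, 3.9]
width: -0.0001
finger_force: 2.3
```

```bash
python3 -m pendant '[[[0.02,0,0.09,0,0,0,-1],[0.02,0,0.09,0,0,0,-1],[0.02,0,0.09,0,0,0,-1],[0.02,0,0.09,0,0,0,-1],[0.015,0,0.09,0,0,0,-1],[0.01,0,0.09,0,0,0,-1],[0.01,0,0.09,0,0,0,-1],[0.01,0,0.09,0,0,0,-1],[0.01,0,0.09,0,0,0,-1],[0,0,0,0,0,0,-1]]]'; python3 - <<'E'
from rig import robot
import cv2,numpy as np
a=robot.grab_frame("scene")[0]
cv2.imwrite("pics/m2.png",cv2.resize(a[100:300,300:500],(600,600),interpolation=2))
E
```

```text
time: 6.45
position: [0.4875, 0.129, 0.3196]
tool_rot: [-180.0, 0.1, -170.6]
ft_force: [4.2, 0.5, 6.5]
width: -0.0001
finger_force: 3.0
```

View pics/m2.png

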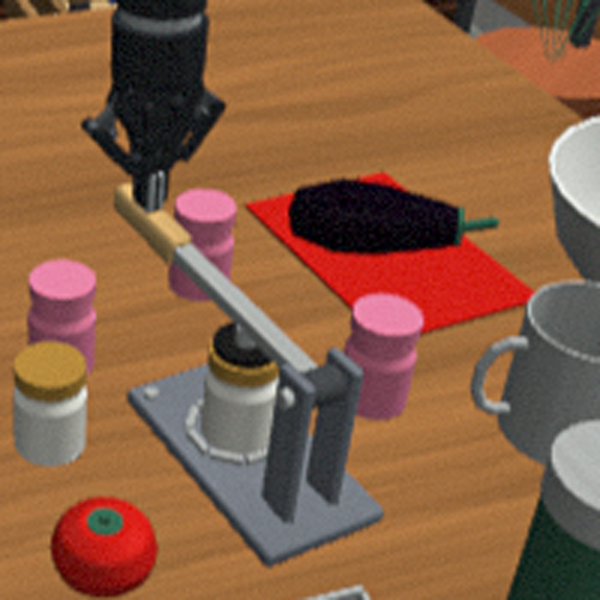

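The lever is near level with the pad on the lid (crop 240,345). I'll go on in small steps until the force shows the stop.

```bash
python3 -m pendant '[[[0,0,0.02,0,0,0,-1],[0,0,0.02,0,0,0,-1],[0,0,0.02,0,0,0,-1],[0,0,0.02,0,0,0,-1],[0,0,0.02,0,0,0,-1],[0,0,0.02,0,0,0,-1],[0,0,0,0,0,0,-1],[0,0,0,0,0,0,-1],[0,0,0,0,0,0,-1],[0,0,0,0,0,0,-1]]]'
```

```text
time: 7.75
position: [0.4873, 0.129, 0.3142]
tool_rot: [-180.0, 0.1, -170.6]
ft_force: [1.7, 0.6, 12.7]
width: -0.0
finger_force: 6.4
```

```bash
python3 -m pendant '[[[0,0,0.02,0,0,0,-1],[0,0,0.02,0,0,0,-1],[0,0,0.02,0,0,0,-1],[0,0,0.02,0,0,0,-1],[0,0,0,0,0,0,-1],[0,0,0,0,0,0,-1],[0,0,0,0,0,0,-1],[0,0,0,0,0,0,-1],[0,0,0,0,0,0,-1],[0,0,0,0,0,0,-1]]]'; python3 - <<'E'
from h import *
from rig import robot
for n in("top","scene"):
    p=robot.camera_params(n);im,d=robot.grab_frame(n);v,u=np.mgrid[0:400,0:640]
    W=world(p,u,v,d);hsv=cv2.cvtColor(im,cv2.COLOR_BGR2HSV)
    o=np.array([.505,.132,0]);e=np.array([np.cos(.16),np.sin(.16),0])
    s=(W-o)@e;t=(W-o)@np.array([-e[1],e[0],0])
    m=(s>-.06)&(s<.22)&(abs(t)<.012)&(W[...,2]>.11)&(W[...,2]<.17)
    for a,b in((.04,.1),(.1,.15),(.15,.2)):
        k=m&(s>a)&(s<b);print(n,a,k.sum(),np.median(W[k][:,2]))
    if n=="top":print("handle z by s",[(a,np.percentile(W[m&(s>a)&(s<a+.02)&(hsv[...,1]>60)][:,2],[30,70]).round(4)) for a in(-.06,-.04,-.02,0,.02)])
E
```

```text
time: 9.0
position: [0.487, 0.129, 0.313]
tool_rot: [-180.0, 0.2, -170.6]
ft_force: [-7.0, -1.7, 36.0]
width: 0.0002
finger_force: 18.2
top 0.04 251 0.13457604401728518
top 0.1 213 0.1354100761339161
top 0.15 206 0.13620340261507508Traceback (most recent call last):
  File "<stdin>", line 11, in <module>
    return _quantile_unchecked(
        a, q, axis, out, overwrite_input, method, keepdims, weights)
    return _ureduce(a,
                    func=_quantile_ureduce_func,
    ...<5 lines>...
                    overwrite_input=overwrite_input,
                    method=method)
    r = func(a, **kwargs)
    result = _quantile(arr,
                       quantiles=q,
    ...<2 lines>...
                       out=out,
                       weights=wgt)
    slices_having_nans = np.isnan(arr[-1, ...])
                                  ~~~^^^^^^^^^
IndexError: index -1 is out of bounds for axis 0 with size 0
```

The force jump to 36 N and a lever just below level show it is on the hard stop, so the lid is home. Now raise it slowly at about 40 mm/s.

```bash
python3 -m pendant '[[[0,0,-0.06,0,0,0,-1],[0,0,-0.06,0,0,0,-1],[0,0,-0.08,0,0,0,-1],[-0.01,0,-0.09,0,0,0,-1],[-0.01,0,-0.09,0,0,0,-1],[-0.01,0,-0.09,0,0,0,-1],[-0.015,0,-0.09,0,0,0,-1],[-0.02,0,-0.09,0,0,0,-1],[-0.02,0,-0.09,0,0,0,-1],[-0.02,0,-0.09,0,0,0,-1]]]'
```

```text
time: 10.3
position: [0.4919, 0.1298, 0.3507]
tool_rot: [-180.0, -0.1, -170.6]
ft_force: [1.0, 0.2, 4.4]
width: 0.0001
finger_force: 2.5
```

```bash
python3 -m pendant '[[[-0.02,0,-0.09,0,0,0,-1],[-0.03,0,-0.09,0,0,0,-1],[-0.03,0,-0.09,0,0,0,-1],[-0.03,0,-0.09,0,0,0,-1],[-0.03,0,-0.09,0,0,0,-1],[-0.04,0,-0.09,0,0,0,-1],[-0.04,0,-0.09,0,0,0,-1],[-0.04,0,-0.09,0,0,0,-1],[-0.04,0,-0.09,0,0,0,-1],[-0.04,0,-0.09,0,0,0,-1]]]'
```

```text
time: 11.55
position: [0.5092, 0.1327, 0.396]
tool_rot: [180.0, 0.0, -170.6]
ft_force: [-1.9, 0.5, 4.0]
width: -0.0002
finger_force: 1.7
```

```bash
python3 -m pendant '[[[-0.02,0,-0.08,0,0,0,-1],[-0.02,0,-0.08,0,0,0,-1],[0,0,-0.08,0,0,0,-1],[0,0,-0.08,0,0,0,-1],[0,0,-0.1,0,0,0,-1],[0,0,-0.3,0,0,0,-1],[0,0,-0.5,0,0,0,-1],[0,0,-0.4,0,0,0,-1],[0,0,0,0,0,0,-1],[0,0,0,0,0,0,-1]]]'; python3 - <<'E'
from rig import robot
import cv2,numpy as np
a=robot.grab_frame("scene")[0]
cv2.imwrite("pics/m3.png",cv2.resize(a[100:300,300:500],(600,600),interpolation=2))
E
```

```text
time: 12.8
position: [0.5106, 0.1329, 0.4761]
tool_rot: [-180.0, -0.1, -170.6]
ft_force: [-0.4, 0.4, 0.2]
width: 0.0002
finger_force: 0.0
```

View pics/m3.png

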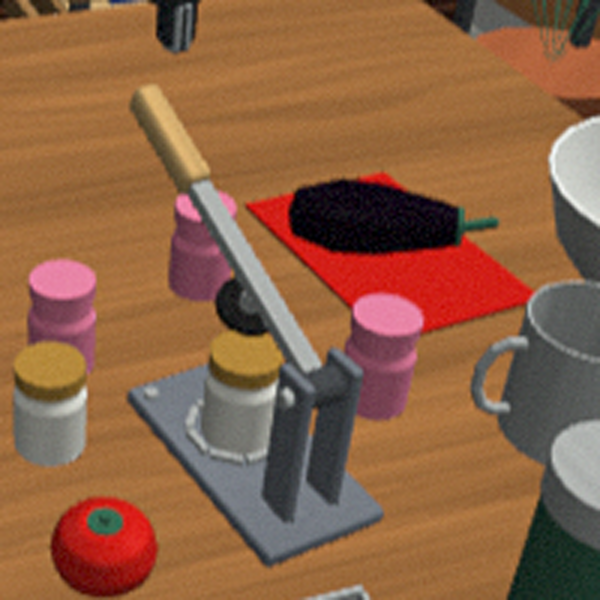

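The lever is back at its top rest (handle at crop 170,135). The jar stands in the nest with its lid on (245,390), and the gripper is clear above.

```bash
python3 -c "
from rig import robot
print(robot.hand_in())"
```

```text
the job is handed in; nothing more can be done
None
```

I pressed the lever of the press holding the jar down to its hard stop, raised it slowly to its top rest, and handed the job in with the jar standing in the press, lid on; the hand-in gave no verdict.

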